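# Put the print pad away behind the sliding door

## Robot

A 7-joint arm with a two-finger parallel gripper is mounted at the origin on the work surface. World frame = base frame: x ahead of the robot, y to its left, z up, the work surface at z = 0. Lengths are in m, angles in rad, forces in N, time in s.
With the tool pointing down it reaches from about 0.35 to 0.9 m from the base axis. Payload 8.1 kg.
Tool frame: the origin (TCP) lies at the very end of the fingers, on their centre line; the grasp point (between the pads) lies 19 mm behind it; z points along the fingers, y is the line along which they close (so a half turn about z gives the same grasp; the last joint's range is limited). The gripper opens to 92 mm and grips with 3 to 60 N. Pads are 19 mm wide; open, the fingers measure 130 mm over their backs; the gripper's body (75 mm by 190 mm) begins 47 mm behind the grasp point.
Start: joints at [-1.291, 0.434, 0.025, 1.573, -0.012, 1.134, -0.075], TCP at [0.233, 0.58, 0.227] pointing down, gripper open.
Joint ranges: [-2.62, 2.62], [-0.44, 2.09], [-1.27, 1.32], [0.08, 2.57], [-1.32, 4.46], [0.12, 2], [-2.74, 2.74]. Speed limits (rad/s): [2.22, 2.22, 3.01, 3.01, 3.14, 3.14, 3.14].

## Interface

Orientations are given as a rotation vector (axis times angle).
In Python, from bench import read_state, get_image, sign_off gives the robot as it stands. The module is installed in compiled form; this text tells all that it offers.
- The arm moves only by the tool arm_command, never from a script. Its argument "deltas" is a list of rows, each a list of 2 entries, a list of its own where there are three numbers: the shift along the world's x, y, z in mm, then the turn, a rotation vector about the world's x, y, z in degrees. In form: [[[tx, ty, tz], [ax, ay, az]], ...]. A call has 1 to 10 rows; each row shifts and turns the commanded pose from where the row before left it; what a row does not reach is not made up. A row lasts 1/10 s, in which the tool goes at most 50 mm and 8.59 degrees, less where a joint would pass 70% of its speed; a pose out of reach is approached as far as the arm can. A call with a gripper value outside its range is refused whole. "grip" is the gripper command: -1 is fully open, 1 is shut, values between are in proportion, set as the call begins (left out, the last holds). The fingers move at their own pace and stop on an object; the grip force is fixed at half the most. Time passes only in rows, so rows that do not move let the fingers close. It gives the time, the measured TCP pose, the force, the opening and the grip force at its end, in the units of the state.
- read_state(): the state, without advancing time (a new reading comes with each control period).
- get_image(name): name is "scene" or "top"; returns a dict with "frame" (400x640x3 uint8, red, green, blue), "range_z" (400x640 float32, m along the optical axis (not along the pixel's ray), 0 where there is no reading), "intrinsics" (3x3 intrinsics, pixels), "R" (3x3) and "t" (3): a world point X has camera coordinates R X + t. Camera axes: x right, y down, z forward; pixel columns grow to the right and rows downward; lengths in m; the calibration is good to about 2 mm. A picture is of the moment at which its call begins.
- sign_off(): hands the job in; it is judged then, once.
The state is a dict: "time_s": time; "joint_positions": joint angles; "joint_velocities": joint speeds; "joint_efforts": joint torques, N m; "eef_pos": TCP position; "eef_rot": TCP orientation; "contact_force": force on the tool from outside, world axes, zero at the start; "ft_torque": the same for the moment, N m; "opening": opening from 0.0 (shut) to 1.0 (fully open); "grip_force": force on a finger pad.
Only numpy, scipy, OpenCV 4.12 (cv2) and the standard library are available. Lean on these libraries where they do the work, as an engineer would, in place of code of your own. Each camera call takes 0.05 s, during which the arm holds its last target. There are 200 camera calls.

## Task

Put the wooden print pad with the knob away in the empty tray at one end of the cabinet: slide that end's clear door all the way behind the middle door, with the middle door out of the way, and set the pad flat inside the tray. Then leave the cabinet shut, both end doors fully closed and the middle door centred over the middle bay, without knocking over or pushing away the other things on the table.

Things in the scene. Friction and masses are not known exactly. Their poses are not given: they have to be found in the camera images.
- cabinet: low plywood cabinet fixed on the table, 220 deep (its x, away from the robot) x 510 wide (its y, to the left); origin: centre of its underside. Three clear doors on a double track along y close its top, which slopes down to the front by 8 degrees: end doors' underside 81 above the table at its middle (66 front, 96 back); middle door's face, end walls and track lips 12 above that. All mm
- left_door (a joint): sliding of the left end door, a clear sheet 200 x 170 x 5 mm in the rear (lower) track (m): 0 fully shut against the cabinet's +y end; grows as it moves to -y behind (below) the middle door, stop at 0.130. About 1.5 N of friction; stays where left, no spring or latch
- right_door (a joint): sliding of the right end door (m), mirror image: 0 fully shut against the -y end; grows as it moves to +y behind (below) the middle door, stop at 0.130; same size and friction
- middle_door (a joint): position of the middle door (m): 0 centred, positive to the cabinet's +y; stops at -0.060 and +0.060. Clear sheet 200 x 170 x 5 mm in the front (upper) track, 7 mm above the end doors; same friction. At 0 it leaves the openings over both end bays free; off centre it covers part of one
- left_door_fin (a point): grip point on the left door's upright wooden pull fin, 36 mm along the cabinet's x, 12 mm thick along y. 12 mm below the fin's top, 30 mm above its door's sheet; near the door's front outer corner (cabinet x -85, y +235, z 105 mm when shut). With that door fully open, 14 mm remain from fin to the centred middle door's edge, whose face is 23 mm below the point
- right_door_fin (a point): the same on the right door: mirror image (cabinet y -235 mm when shut)
- middle_door_fin (a point): the same point on the middle door's fin (same width and thickness), 12 mm below its top, 23 mm above the sheet; the fin stands midway along the door's width, near its front edge (cabinet x -85 mm, y 0 when centred)
- tray_floor (a point): centre of the empty tray's floor, 12 mm above the table. The tray is fixed in one end bay of the cabinet (left or right varies, centre at cabinet y +-178 mm); axes as the cabinet's. Fences 8 mm high round a pocket 136 (x) x 86 mm (y). The opening over it, door open, is 125 mm in y, centred, and 200 in x. The other end bay's tray holds two tins, 54 mm high
- pad_centre (a point): hand pad for burnishing prints: wooden block, rubber sole, 120 (x) x 70 (y) x 25 mm, a dark mushroom knob on its middle, 62 mm high in all, 0.2 to 0.4 kg; stands right of the cabinet. The point is on its axis 31 mm above its underside. It fits the tray with its length along the tray's x, either way round; the shut door clears the knob by 4 mm
- pad_knob (a point): grip point on the pad's knob: round, 32 mm across from 37 to 60 mm above the sole; this point is on its axis, 50 mm above the sole and 12 mm below the top. Below, the neck is 22 mm across, on the block's top at 25 mm
- jar: bystander, loose: closed jar, 64 mm across, 100 mm high, near the pad; origin at the centre of its underside
- tape: bystander, loose: paper tape ring lying flat, 90 mm across, 24 mm high; origin at the centre of its underside
- brush_pot: bystander, loose: open glass pot, 80 mm across, 100 mm high; origin at the centre of its underside
- brush: bystander, loose: flat brush, 180 mm long, lying along its x axis, about 25 mm high; origin near its middle
- arch: bystander, loose: curved wooden print block standing like a small bridge, about 150 mm long (its x), 50 mm wide, 58 mm high; origin at the centre of its underside
- ink_can: bystander, loose: closed can, 80 mm across, 110 mm high; origin at the centre of its underside
- stretcher: bystander, loose: wooden bar 50 x 200 (its y) x 35 mm; origin at the centre of its underside
- pad: the same pad; origin at the centre of its underside, x along its length, z up

How it is judged:
On the way, in this order (a step that is already met when the one before it is completed fails the run):
1. the door over the empty tray is slid behind the middle door and the opening is clear (((y of tray_floor in the frame of cabinet above 0 m and value of joint left_door above 0.115 m and value of joint middle_door below 0.025 m) or (y of tray_floor in the frame of cabinet below 0 m and value of joint right_door above 0.115 m and value of joint middle_door above -0.025 m))), for 0.2 s.
2. the pad lies flat in the empty tray, let go (x of pad_centre in the frame of tray_floor between -0.018 and 0.018 m and y of pad_centre in the frame of tray_floor between -0.018 and 0.018 m and z of pad_centre in the frame of tray_floor between 0.026 and 0.036 m and angle between pad_centre's own z axis and vertical below 0.08 rad and contact force between pad and the fingers below 0.3 N), for 0.2 s.
At the end, for the whole second after the job is handed in: The pad rests flat (within 0.08 rad) inside the empty tray, its centre within 18 mm of the tray's centre each way; both end doors are within 12 mm of fully shut and the middle door within 15 mm of the middle (x of pad_centre in the frame of tray_floor between -0.018 and 0.018 m and y of pad_centre in the frame of tray_floor between -0.018 and 0.018 m and z of pad_centre in the frame of tray_floor between 0.026 and 0.036 m and angle between pad_centre's own z axis and vertical below 0.08 rad and value of joint each of left_door, right_door below 0.012 m and value of joint middle_door between -0.015 and 0.015 m and linear speed of pad below 0.01 m/s); the robot touches nothing.
It fails at once if the jar, brush pot or ink can is pushed more than 40 mm away or tipped over (distance of any of jar, brush_pot, ink_can from where it was at the start of the episode above 0.04 m or angle between any of jar, brush_pot, ink_can's own z axis and vertical above 0.5 rad).
It fails at once if the tape ring, brush, curved block or wooden bar is pushed more than 40 mm away (distance of any of tape, brush, arch, stretcher from where it was at the start of the episode above 0.04 m).
It also fails if it takes over 72 s, if anything falls off the work surface, if the arm or the gripper's body presses on something with over 40 N, if the wrist force passes 120 N, or if a joint passes its speed limit or range.

## Working session

There is one attempt and no reset: what is moved stays moved. The work goes in short steps, Python scripts to look and compute and a tool call to move; the robot and the scene stay as the last step left them, time stands still between calls to the robot, and variables do not carry over. Pictures are saved under pics/ and viewed, at most 10 in all, crops included, and the job is handed in when it is done.

Besides the shell and the picture viewer there is one more tool, called after ">>>" as name([rows], argument=value, ...), one row to a line, values as JSON. arm_command: Moves the arm, as the interface text tells. Its arguments: {"type":"object","properties":{"deltas":{"type":"array","items":{"type":"array"}},"grip":{"type":"number"}},"required":["deltas"]}

```bash
mkdir -p pics; cat > h.py <<'E'
import numpy as np, cv2
from bench import read_state, get_image, sign_off
def cloud(d):
    z=d['range_z']; K=d['intrinsics']; v,u=np.mgrid[:z.shape[0],:z.shape[1]]
    c=np.stack([(u-K[0,2])/K[0,0]*z,(v-K[1,2])/K[1,1]*z,z],-1)
    return (c-d['t'])@d['R']
def plane(d,u,v,h):
    K=d['intrinsics']; r=d['R'].T@np.array([(u-K[0,2])/K[0,0],(v-K[1,2])/K[1,1],1]); o=-d['R'].T@d['t']
    return o+r*(h-o[2])/r[2]
def save(d,n): cv2.imwrite('pics/'+n,d['frame'][...,::-1])
E
python3 - <<'E'
from h import *
for n in('top','scene'):
    d=get_image(n); save(d,n+'0.png'); np.savez(n+'0.npz',**d); print(n,-d['R'].T@d['t'],d['intrinsics'][0,0],d['R'].round(2).tolist())
s=read_state();print({k:np.round(v,3).tolist() for k,v in s.items()})
E
```

```text
top [0.31067272 0.01480377 1.31120315] 398.91187647557507 [[0.0, -1.0, -0.0], [-0.98, -0.0, -0.21], [0.21, 0.0, -0.98]]
scene [ 1.09556757 -0.93258993  1.34813473] 448.73491121498085 [[0.86, 0.51, 0.02], [0.4, -0.65, -0.65], [-0.32, 0.56, -0.76]]
{'time_s': 0.1, 'joint_positions': [-1.291, 0.435, 0.025, 1.574, -0.012, 1.134, -0.075], 'joint_velocities': [0.002, -0.002, 0.0, -0.003, 0.0, 0.0, -0.001], 'joint_efforts': [0.003, -66.912, 0.988, -31.514, -0.061, 0.037, 0.0], 'eef_pos': [0.233, 0.579, 0.226], 'eef_rot': [-0.598, -3.084, 0.002], 'contact_force': [0.012, -0.366, 0.218], 'ft_torque': [-0.007, 0.022, -0.008], 'grip_force': 0.0, 'opening': 1.002}
```

View pics/top0.png

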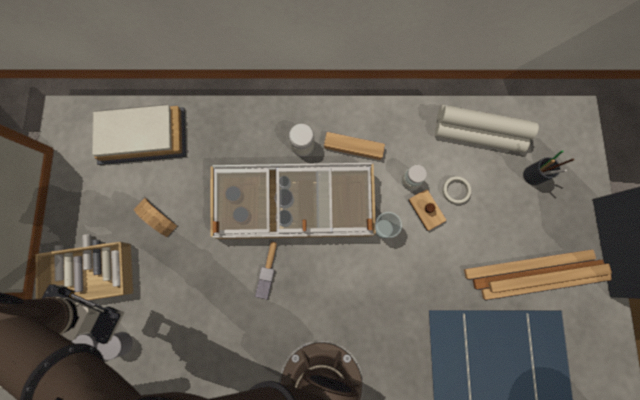

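View pics/scene0.png

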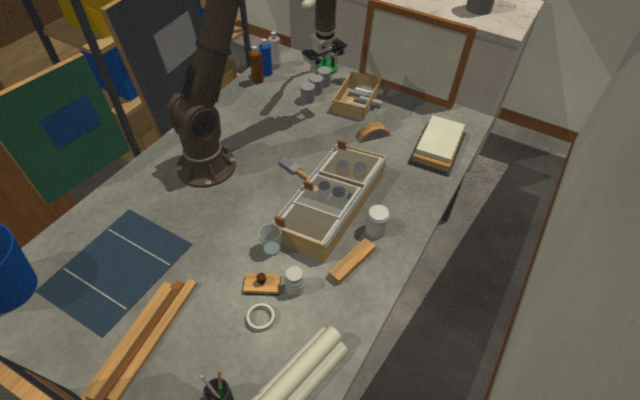

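Top view: left bay holds two tins (234,193),(241,215); the right bay (352,200) is empty. The fins are at (215,227), (304,227) and (370,225), so the middle door is off-centre to the right. The pad is at (427,210), the jar at (416,177), and the pot at (388,225), close to the right fin.

```bash
python3 - <<'E'
from h import *
d=dict(np.load('top0.npz')); s=dict(np.load('scene0.npz'))
a=cv2.resize(d['frame'][150:260,195:475],None,fx=2.85,fy=2.85,interpolation=cv2.INTER_CUBIC)
b=cv2.resize(s['frame'][140:340,230:410],None,fx=2.9,fy=2.9,interpolation=cv2.INTER_CUBIC)
cv2.imwrite('pics/topc.png',a[...,::-1]); cv2.imwrite('pics/scc.png',b[...,::-1])
for n,q in(('top',d),('scene',s)):
    P=cloud(q); f=q['frame']; hsv=cv2.cvtColor(f,cv2.COLOR_RGB2HSV); ok=q['range_z']>0
    # raised blobs in table area
    m=(ok&(P[...,2]>.012)&(P[...,2]<.3)&(P[...,0]>.35)&(P[...,0]<.95)&(P[...,1]>-.5)&(P[...,1]<.45)).astype(np.uint8)
    k,l,st,c=cv2.connectedComponentsWithStats(m)
    for i in range(1,k):
        if st[i,4]<30: continue
        p=P[l==i]; r=cv2.minAreaRect(p[:,:2].astype(np.float32)*1000)
        print(n,c[i].round(),st[i,4],'rect',np.round(r[0]),np.round(r[1]),round(r[2],1),'z',np.percentile(p[:,2],[50,98]).round(3))
E
```

```text
top [455. 123.] 1166 rect [ 837. -455.] [111. 116.] 78.3 z [0.065 0.107]
top [302. 139.] 643 rect [763.  65.] [76. 77.] 0.3 z [0.108 0.115]
top [354. 145.] 954 rect [ 759. -112.] [199.  52.] 77.7 z [0.034 0.04 ]
top [296. 201.] 11883 rect [556.  51.] [591. 232.] 89.7 z [0.089 0.111]
top [414. 177.] 439 rect [ 638. -300.] [60. 59.] 1.2 z [0.097 0.104]
top [457. 189.] 255 rect [ 606. -450.] [89. 88.] 51.6 z [0.023 0.028]
top [427. 209.] 797 rect [ 539. -350.] [120.  73.] 28.1 z [0.025 0.063]
top [271. 254.] 151 rect [390. 163.] [25. 88.] 71.8 z [0.019 0.024]
scene [325. 202.] 7562 rect [514.  50.] [322. 596.] 1.0 z [0.085 0.109]
scene [377. 221.] 618 rect [769.  57.] [78. 78.] 57.1 z [0.095 0.113]
scene [352. 260.] 811 rect [ 761. -113.] [204.  53.] 77.4 z [0.033 0.04 ]
scene [295. 281.] 485 rect [ 644. -308.] [61. 62.] 76.9 z [0.078 0.104]
scene [262. 283.] 702 rect [ 541. -351.] [121.  77.] 27.9 z [0.024 0.064]
scene [260. 317.] 271 rect [ 609. -454.] [87. 89.] 55.1 z [0.022 0.028]
scene [327. 347.] 1200 rect [ 841. -455.] [105. 115.] 79.7 z [0.079 0.106]
```

View pics/topc.png

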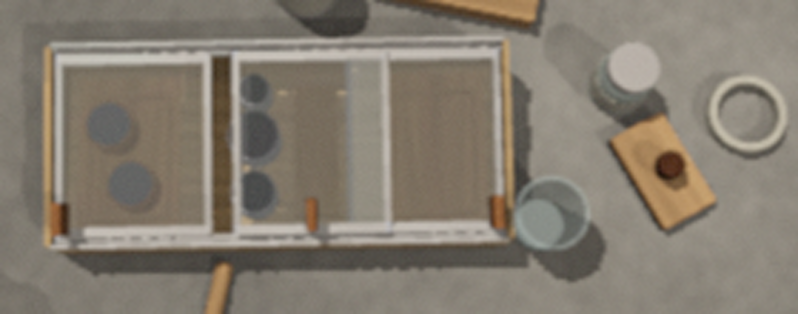

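View pics/scc.png

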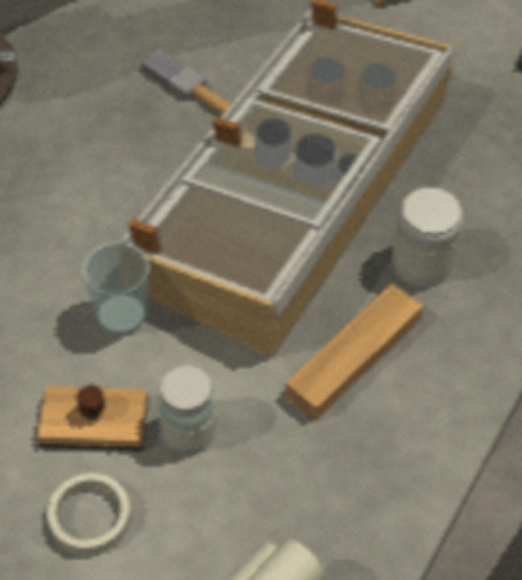

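Crops: middle fin at crop (311,213), right fin (498,210), left fin (58,217). The pot rim at (552,212) almost touches the right wall, next to the right fin.

```bash
python3 - <<'E'
from h import *
for n in('top','scene'):
    q=dict(np.load(n+'0.npz')); P=cloud(q); hsv=cv2.cvtColor(q['frame'],cv2.COLOR_RGB2HSV)
    m=(q['range_z']>0)&(hsv[...,1]>120)&(P[...,2]>.075)&(P[...,2]<.13)&(P[...,0]>.4)&(P[...,0]<.62)&(abs(P[...,1])<.4)
    k,l,st,c=cv2.connectedComponentsWithStats(m.astype(np.uint8))
    for i in range(1,k):
        if st[i,4]<8: continue
        p=P[l==i]; t=p[p[:,2]>p[:,2].max()-.012]
        print(n,'fin?',c[i].round(1),st[i,4],'lo',p.min(0).round(3),'hi',p.max(0).round(3),'topmean',t.mean(0).round(4))
    # plywood end walls / outline by range: footprint of cabinet points
    m=(q['range_z']>0)&(P[...,2]>.05)&(P[...,2]<.112)&(P[...,0]>.38)&(P[...,0]<.72)&(P[...,1]>-.21)&(P[...,1]<.34)
    pts=P[m]; r=cv2.minAreaRect(pts[:,:2].astype(np.float32)*1000); print(n,'cab',r)
    for y in(-.15,0,.15,.25): 
        s=pts[abs(pts[:,1]-y)<.01]; print(y,'x',np.percentile(s[:,0],[.5,99.5]).round(3))
    # pot
    m=(q['range_z']>0)&(P[...,2]>.02)&(P[...,1]<-.19)&(P[...,1]>-.31)&(P[...,0]<.58)&(P[...,0]>.4)
    p=P[m]; print(n,'pot',p.min(0).round(3),p.max(0).round(3)); t=p[(p[:,2]>.085)&(p[:,1]<-.22)]
    if len(t): print(len(t),t.min(0).round(3),t.max(0).round(3))
    # knob
    m=(q['range_z']>0)&(P[...,2]>.056)&(P[...,2]<.08)&(P[...,1]<-.31)&(P[...,1]>-.4)&(P[...,0]<.6)&(P[...,0]>.48)
    p=P[m]; print(n,'knob',len(p),p.mean(0).round(4),p.min(0).round(3),p.max(0).round(3))
d=dict(np.load('top0.npz'))
u=lambda x,y:(195+x/2.85,150+y/2.85)
for nm,x,y,h in[('pot L',516,212,.1),('pot R',589,212,.1),('pot T',552,177,.1),('pot B',552,249,.1),('RF',507,237,.078),('RB',507,42,.108),('LB',48,48,.108),('LF',48,244,.078)]:
    print(nm,plane(d,*u(x,y),h).round(4))
E
```

```text
top fin? [369.4 224.1] 57 lo [ 0.461 -0.153  0.089] hi [ 0.495 -0.14   0.121] topmean [ 0.4767 -0.1458  0.1161]
top fin? [214.7 226.3] 64 lo [0.452 0.316 0.078] hi [0.49  0.34  0.121] topmean [0.4691 0.3224 0.1158]
top fin? [304.1 224.8] 31 lo [0.458 0.05  0.114] hi [0.489 0.056 0.121] topmean [0.474  0.0525 0.1168]
top cab ((556.4017333984375, 65.42915344238281), (549.8477172851562, 231.61386108398438), 89.69683837890625)
-0.15 x [0.451 0.67 ]
0 x [0.45  0.668]
0.15 x [0.447 0.667]
0.25 x [0.444 0.663]
top pot [ 0.439 -0.309  0.02 ] [ 0.579 -0.19   0.107]
67 [ 0.445 -0.244  0.085] [ 0.513 -0.221  0.104]
top knob 73 [ 0.5392 -0.3486  0.0613] [ 0.525 -0.364  0.056] [ 0.553 -0.334  0.067]
scene fin? [341.5 144.1] 59 lo [0.454 0.308 0.077] hi [0.491 0.328 0.119] topmean [0.4723 0.3195 0.1123]
scene fin? [307.9 184.8] 54 lo [0.458 0.04  0.087] hi [0.496 0.054 0.12 ] topmean [0.4766 0.0469 0.1146]
scene fin? [279.8 221. ] 70 lo [ 0.463 -0.158  0.077] hi [ 0.501 -0.144  0.121] topmean [ 0.4814 -0.1504  0.1147]
scene cab ((559.6697387695312, 65.00740051269531), (549.7224731445312, 237.88153076171875), 89.9766616821289)
-0.15 x [0.453 0.678]
0 x [0.452 0.674]
0.15 x [0.445 0.671]
0.25 x [0.447 0.67 ]
scene pot [ 0.441 -0.31   0.02 ] [ 0.577 -0.19   0.104]
57 [ 0.444 -0.249  0.085] [ 0.519 -0.221  0.104]
scene knob 59 [ 0.5419 -0.3521  0.0613] [ 0.527 -0.369  0.057] [ 0.557 -0.337  0.068]
pot L [ 0.4777 -0.167   0.1   ]
pot R [ 0.4778 -0.2452  0.1   ]
pot T [ 0.5158 -0.207   0.1   ]
pot B [ 0.4381 -0.204   0.1   ]
RF [ 0.4534 -0.1596  0.078 ]
RB [ 0.6649 -0.1618  0.108 ]
LB [0.6579 0.343  0.108 ]
LF [0.4456 0.3388 0.078 ]
```

>>> arm_command([
  [[15, -33, -2], [0, 0, -4.2]],
  [[15, -33, -2], [0, 0, -4.2]],
  [[15, -33, -2], [0, 0, -4.2]],
  [[15, -33, -2], [0, 0, -4.2]],
  [[15, -33, -2], [0, 0, -4.2]],
  [[15, -33, -2], [0, 0, -4.2]],
  [[15, -33, -2], [0, 0, -4.2]],
  [[15, -33, -2], [0, 0, -4.2]],
], grip=-0.3)

```text
time_s: 0.9
eef_pos: [0.3537, 0.3142, 0.2105]
eef_rot: [-1.468, -2.777, 0.0]
contact_force: [0.8, -0.0, 0.1]
opening: 0.648
grip_force: 0.0
```

>>> arm_command([
  [[15, -33, -2], [0, 0, -4.2]],
  [[15, -33, -2], [0, 0, -4.2]],
  [[15, -33, -2], [0, 0, -4.2]],
  [[15, -33, -2], [0, 0, -4.2]],
  [[15, -33, -2], [0, 0, -4.2]],
  [[15, -33, -2], [0, 0, -4.2]],
  [[15, -33, -2], [0, 0, -4.2]],
  [[15, -33, -2], [0, 0, -4.2]],
  [[0, 0, 0], [0, 0, 0]],
  [[0, 0, 0], [0, 0, 0]],
])

```text
time_s: 1.9
eef_pos: [0.4733, 0.0511, 0.1945]
eef_rot: [-2.206, -2.236, 0.001]
contact_force: [-0.3, 0.1, -0.1]
opening: 0.651
grip_force: 0.0
```

```bash
cat >> h.py <<'E'
def tool():
    s=read_state(); R=cv2.Rodrigues(np.array(s['eef_rot'],float))[0]
    print('t',round(s['time_s'],2),'p',np.round(s['eef_pos'],4),'z',R[:,2].round(3),'yaw_y',round(float(np.degrees(np.arctan2(R[1,1],R[0,1]))),2),'F',np.round(s['contact_force'],1),'open',round(s['opening'],3),'g',round(s['grip_force'],1),'q',np.round(s['joint_positions'],2))
E
python3 -c "from h import *;tool()"
```

```text
t 1.9 p [0.4733 0.0511 0.1945] z [-0.001 -0.    -1.   ] yaw_y 0.77 F [-0.3  0.1 -0.1] open 0.651 g 0.0 q [-0.63  0.23  0.5   2.   -0.14  0.94 -0.05]
```

>>> arm_command([
  [[2, -1, -25], [0, 0, 0]],
  [[0, 0, -25], [0, 0, 0]],
  [[0, 0, -25], [0, 0, 0]],
  [[0, 0, -15], [0, 0, 0]],
  [[0, 0, -10], [0, 0, 0]],
  [[0, 0, 0], [0, 0, 0]],
])

```text
time_s: 2.5
eef_pos: [0.4744, 0.0516, 0.0938]
eef_rot: [-2.202, -2.239, 0.003]
contact_force: [0.0, -0.2, -0.2]
opening: 0.647
grip_force: 0.0
```

>>> arm_command([
  [[0, 0, 0], [0, 0, 0]],
  [[0, 0, 0], [0, 0, 0]],
  [[0, 0, 0], [0, 0, 0]],
  [[0, 0, 0], [0, 0, 0]],
  [[0, 0, 0], [0, 0, 0]],
  [[0, 0, 0], [0, 0, 0]],
], grip=1)

```text
time_s: 3.1
eef_pos: [0.4751, 0.051, 0.0953]
eef_rot: [-2.204, -2.238, -0.001]
contact_force: [-3.3, 0.6, 6.6]
opening: 0.406
grip_force: 29.8
```

>>> arm_command([
  [[0, 8, 0], [0, 0, 0]],
  [[0, 10, 0], [0, 0, 0]],
  [[-0.5, 10, 0], [0, 0, 0]],
  [[0, 7, 0], [0, 0, 0]],
  [[0, 2, 0], [0, 0, 0]],
  [[0, 0, 0], [0, 0, 0]],
  [[0, 0, 0], [0, 0, 0]],
])

```text
time_s: 3.8
eef_pos: [0.4745, 0.0883, 0.0953]
eef_rot: [-2.203, -2.238, -0.0]
contact_force: [-4.6, 2.3, 7.1]
opening: 0.405
grip_force: 29.8
```

>>> arm_command([
  [[0, 0, 0], [0, 0, 0]],
  [[0, 0, 0], [0, 0, 0]],
  [[0, 0, 0], [0, 0, 0]],
  [[0, 0, 20], [0, 0, 0]],
  [[0, 0, 30], [0, 0, 0]],
  [[0, 0, 30], [0, 0, 0]],
], grip=-0.3)

```text
time_s: 4.4
eef_pos: [0.4747, 0.0874, 0.1755]
eef_rot: [-2.205, -2.238, 0.002]
contact_force: [0.5, 0.8, 0.5]
opening: 0.65
grip_force: 0.0
```

```bash
python3 -c "from h import *;tool()"
```

```text
t 4.4 p [0.4747 0.0874 0.1755] z [-0.001 -0.001 -1.   ] yaw_y 0.84 F [0.5 0.8 0.5] open 0.65 g 0.0 q [-0.69  0.27  0.49  2.01 -0.16  0.9  -0.1 ]
```

>>> arm_command([
  [[1, -30, 0], [0, 0, 0]],
  [[1, -40, 0], [0, 0, 0]],
  [[1, -40, 0], [0, 0, 0]],
  [[1, -40, 0], [0, 0, 0]],
  [[0, -40, 0], [0, 0, 0]],
  [[0, -30, 0], [0, 0, 0]],
  [[0, -12, 0], [0, 0, 0]],
  [[0, 0, 0], [0, 0, 0]],
  [[0, 0, -20], [0, 0, 0]],
])

```text
time_s: 5.3
eef_pos: [0.4808, -0.1435, 0.1561]
eef_rot: [2.202, 2.237, 0.005]
contact_force: [0.1, 1.1, 0.3]
opening: 0.651
grip_force: 0.0
```

>>> arm_command([
  [[0, 0, -25], [0, 0, 0]],
  [[0, 0, -20], [0, 0, 0]],
  [[0, 0, -10], [0, 0, 0]],
  [[0, 0, -6], [0, 0, 0]],
  [[0, 0, 0], [0, 0, 0]],
])

```text
time_s: 5.8
eef_pos: [0.479, -0.1434, 0.0935]
eef_rot: [-2.203, -2.239, 0.0]
contact_force: [0.4, -0.8, -0.3]
opening: 0.651
grip_force: 0.0
```

>>> arm_command([
  [[0, 0, 0], [0, 0, 0]],
  [[0, 0, 0], [0, 0, 0]],
  [[0, 0, 0], [0, 0, 0]],
  [[0, 0, 0], [0, 0, 0]],
  [[0, 0, 0], [0, 0, 0]],
  [[0, 0, 0], [0, 0, 0]],
], grip=1)

```text
time_s: 6.4
eef_pos: [0.4788, -0.1443, 0.0942]
eef_rot: [-2.205, -2.238, -0.001]
contact_force: [-3.5, 1.0, 6.3]
opening: 0.411
grip_force: 29.9
```

>>> arm_command([
  [[0, 8, 0], [0, 0, 0]],
  [[-0.5, 16, 0], [0, 0, 0]],
  [[0, 20, 0], [0, 0, 0]],
  [[-0.5, 20, 0], [0, 0, 0]],
  [[0, 20, 0], [0, 0, 0]],
  [[-0.5, 20, 0], [0, 0, 0]],
  [[0, 14, 0], [0, 0, 0]],
  [[-0.5, 8, 0], [0, 0, 0]],
  [[0, 2, 0], [0, 0, 0]],
  [[0, 0, 0], [0, 0, 0]],
])

```text
time_s: 7.4
eef_pos: [0.4764, -0.0149, 0.0941]
eef_rot: [-2.203, -2.238, -0.001]
contact_force: [-5.8, 1.5, 10.6]
opening: 0.411
grip_force: 30.0
```

>>> arm_command([
  [[0, 0, 0], [0, 0, 0]],
  [[0, 0, 0], [0, 0, 0]],
  [[0, 0, 0], [0, 0, 0]],
])

```text
time_s: 7.7
eef_pos: [0.4765, -0.0152, 0.0941]
eef_rot: [-2.203, -2.238, -0.001]
contact_force: [-6.0, 1.2, 10.0]
opening: 0.411
grip_force: 30.1
```

>>> arm_command([
  [[0, 0, 0], [0, 0, 0]],
  [[0, 0, 0], [0, 0, 0]],
  [[0, 0, 0], [0, 0, 0]],
  [[0, 0, 15], [0, 0, 0]],
  [[0, 0, 30], [0, 0, 0]],
  [[0, 0, 40], [0, 0, 0]],
  [[0, 0, 0], [0, 0, 0]],
], grip=-0.3)

```text
time_s: 8.4
eef_pos: [0.4798, -0.0164, 0.1828]
eef_rot: [2.202, 2.234, 0.009]
contact_force: [0.9, 0.1, -0.6]
opening: 0.649
grip_force: 0.0
```

```bash
python3 - <<'E'
from h import *
tool()
q=get_image('scene'); b=cv2.resize(q['frame'][140:340,230:410],None,fx=2.9,fy=2.9,interpolation=cv2.INTER_CUBIC); cv2.imwrite('pics/s1.png',b[...,::-1])
E
```

```text
t 8.4 p [ 0.4798 -0.0164  0.1828] z [ 0.007  0.001 -1.   ] yaw_y 0.83 F [ 0.9  0.1 -0.6] open 0.649 g 0.0 q [-0.55  0.26  0.59  2.02 -0.18  0.91  0.15]
```

View pics/s1.png

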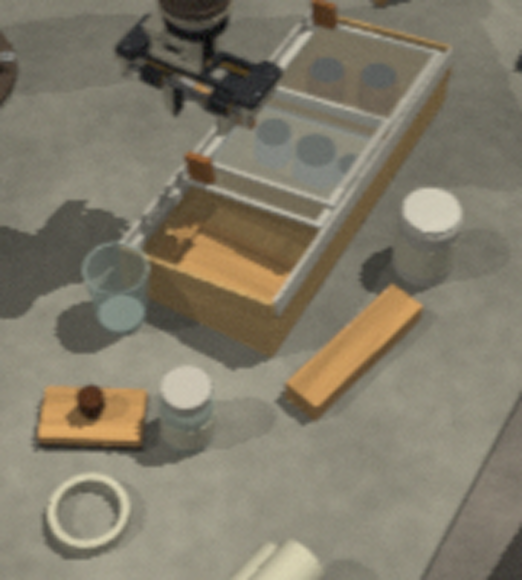

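The right door is fully open: its fin is at crop (200,166), the bay is clear and the pot hasn't moved. Next is the pad.

>>> arm_command([
  [[6, -33, 0], [0, 0, -6.3]],
  [[6, -33, 0], [0, 0, -6.3]],
  [[6, -33, 0], [0, 0, -6.3]],
  [[6, -33, 0], [0, 0, -6.3]],
  [[6, -33, 0], [0, 0, -6.3]],
  [[6, -33, 0], [0, 0, -6.3]],
  [[6, -33, 0], [0, 0, -6.3]],
  [[6, -33, 0], [0, 0, -6.3]],
  [[6, -33, 0], [0, 0, -6.3]],
  [[6, -36, 0], [0, 0, -6.3]],
])

```text
time_s: 9.45
eef_pos: [0.537, -0.3497, 0.1772]
eef_rot: [-3.049, -0.75, 0.002]
contact_force: [-0.3, 0.7, 0.0]
opening: 0.65
grip_force: 0.0
```

>>> arm_command([
  [[0, 0, 0], [0, 0, 0]],
  [[0, 0, 0], [0, 0, 0]],
  [[0, 0, 0], [0, 0, 0]],
])

```text
time_s: 9.75
eef_pos: [0.5368, -0.348, 0.1777]
eef_rot: [-3.047, -0.758, 0.001]
contact_force: [1.1, 0.5, 1.3]
opening: 0.649
grip_force: 0.0
```

```bash
python3 -c "from h import *;tool()"
```

```text
t 9.75 p [ 0.5368 -0.348   0.1777] z [-0.001  0.001 -1.   ] yaw_y -62.06 F [1.1 0.5 1.3] open 0.649 g 0.0 q [-0.03  0.61  0.84  1.64 -0.5   1.12 -0.14]
```

>>> arm_command([
  [[4, -2, -20], [0, 0, 0]],
  [[0, 0, -30], [0, 0, 0]],
  [[0, 0, -30], [0, 0, 0]],
  [[0, 0, -25], [0, 0, 0]],
  [[0, 0, -20], [0, 0, 0]],
  [[0, 0, -12], [0, 0, 0]],
  [[0, 0, -5], [0, 0, 0]],
  [[0, 0, 0], [0, 0, 0]],
  [[0, 0, 0], [0, 0, 0]],
])

```text
time_s: 10.65
eef_pos: [0.5415, -0.3515, 0.0377]
eef_rot: [3.048, 0.757, 0.002]
contact_force: [0.1, -1.3, 0.3]
opening: 0.648
grip_force: 0.0
```

>>> arm_command([
  [[0, 0, 0], [0, 0, 0]],
  [[0, 0, 0], [0, 0, 0]],
  [[0, 0, 0], [0, 0, 0]],
  [[0, 0, 0], [0, 0, 0]],
  [[0, 0, 0], [0, 0, 0]],
  [[0, 0, 0], [0, 0, 0]],
  [[0, 0, 0], [0, 0, 0]],
], grip=1)

```text
time_s: 11.35
eef_pos: [0.5409, -0.3509, 0.0369]
eef_rot: [-3.048, -0.756, -0.0]
contact_force: [-2.0, 2.5, 5.3]
opening: 0.341
grip_force: 30.0
```

```bash
python3 -c "from h import *;tool()"
```

```text
t 11.35 p [ 0.5409 -0.3509  0.0369] z [-0.     0.001 -1.   ] yaw_y -62.13 F [-2.   2.5  5.3] open 0.341 g 30.0 q [ 0.04  0.77  0.72  1.74 -0.64  0.88 -0.04]
```

>>> arm_command([
  [[0, 0, 8], [0, 0, 0]],
  [[0, 0, 15], [0, 0, 0]],
  [[0, 0, 25], [0, 0, 0]],
  [[0, 0, 30], [0, 0, 0]],
  [[0, 0, 30], [0, 0, 0]],
  [[0, 0, 25], [0, 0, 0]],
  [[0, 0, 15], [0, 0, 0]],
  [[0, 0, 0], [0, 0, 0]],
])

```text
time_s: 12.15
eef_pos: [0.5418, -0.3523, 0.1873]
eef_rot: [3.046, 0.755, 0.004]
contact_force: [0.5, -0.7, -3.0]
opening: 0.336
grip_force: 30.0
```

>>> arm_command([
  [[2, 15, 0], [0, 0, -2]],
  [[2, 30, 0], [0, 0, -3]],
  [[2, 30, 0], [0, 0, -3]],
  [[3, 30, 0], [0, 0, -3]],
  [[3, 30, 0], [0, 0, -3]],
  [[3, 30, 0], [0, 0, -3]],
  [[3, 30, 0], [0, 0, -3]],
  [[2, 30, 0], [0, 0, -3]],
  [[2, 25, 0], [0, 0, -3]],
  [[0, 11, 0], [0, 0, -1]],
])

```text
time_s: 13.15
eef_pos: [0.5627, -0.0866, 0.1831]
eef_rot: [-3.14, -0.026, 0.004]
contact_force: [-0.4, -0.4, -2.4]
opening: 0.339
grip_force: 30.0
```

>>> arm_command([
  [[0, 0, 0], [0, 0, 0]],
  [[0, 0, 0], [0, 0, 0]],
  [[0, 0, 0], [0, 0, 0]],
])

```text
time_s: 13.45
eef_pos: [0.5625, -0.0916, 0.1845]
eef_rot: [3.141, 0.022, -0.001]
contact_force: [-0.2, -0.2, -2.3]
opening: 0.333
grip_force: 30.0
```

```bash
python3 - <<'E'
from h import *
tool()
for n in('top','scene'):
    q=get_image(n); P=cloud(q); np.savez(n+'1.npz',**q); hsv=cv2.cvtColor(q['frame'],cv2.COLOR_RGB2HSV)
    m=(q['range_z']>0)&(P[...,2]>.14)&(P[...,2]<.18)&(hsv[...,1]>90)&(P[...,0]>.48)&(P[...,0]<.65)&(abs(P[...,1]+.09)<.06)
    p=P[m]; print(n,len(p)); 
    if len(p)>10: print(cv2.minAreaRect(p[:,:2].astype(np.float32)*1000),np.percentile(p[:,2],[5,50,95]))
t=get_image('top'); a=cv2.resize(t['frame'][150:260,290:450],None,fx=3.5,fy=3.5); s=get_image('scene')
b=cv2.resize(s['frame'][150:260,220:380],None,fx=3.5,fy=3.5)
cv2.imwrite('pics/h.png',np.hstack([a,b])[:, :, ::-1][:, :].copy()) if 0 else cv2.imwrite('pics/h.png',cv2.resize(np.vstack([a,b]),(436,600))[...,::-1])
E
```

```text
t 13.45 p [ 0.5625 -0.0916  0.1845] z [-0.    -0.001 -1.   ] yaw_y -89.21 F [-0.2 -0.2 -2.3] open 0.333 g 30.0 q [-0.63  0.56  1.05  1.82 -0.54  1.09 -0.93]
top 108
((522.1948852539062, -110.11689758300781), (40.47310256958008, 33.5092658996582), 0.8578801155090332) [0.16073598 0.17185453 0.17596879]
scene 417
((566.7344970703125, -91.40989685058594), (80.69648742675781, 119.89222717285156), 89.72367858886719) [0.15027024 0.16916078 0.17516343]
```

View pics/h.png

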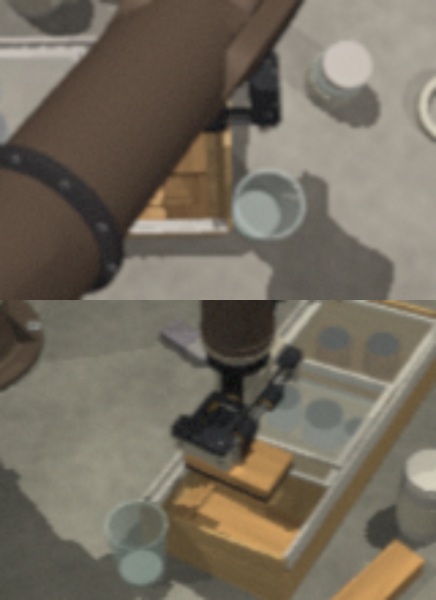

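The hand holds the pad level over the open right bay, and the scene view shows its yaw is aligned. Lowering.

>>> arm_command([
  [[0.5, 1.5, -15], [0, 0, 0]],
  [[0, 0, -20], [0, 0, 0]],
  [[0, 0, -20], [0, 0, 0]],
  [[0, 0, -20], [0, 0, 0]],
  [[0, 0, -15], [0, 0, 0]],
  [[0, 0, -12], [0, 0, 0]],
  [[0, 0, -10], [0, 0, 0]],
  [[0, 0, -8], [0, 0, 0]],
  [[0, 0, -5], [0, 0, 0]],
  [[0, 0, 0], [0, 0, 0]],
])

```text
time_s: 14.65
eef_pos: [0.5633, -0.0887, 0.0594]
eef_rot: [3.141, 0.024, -0.001]
contact_force: [0.8, -0.0, -2.3]
opening: 0.34
grip_force: 30.0
```

```bash
python3 -c "from h import *;tool()"
```

```text
t 14.65 p [ 0.5633 -0.0887  0.0594] z [-0. -0. -1.] yaw_y -89.14 F [ 0.8 -0.  -2.3] open 0.34 g 30.0 q [-0.52  0.7   0.89  1.93 -0.72  0.87 -0.8 ]
```

>>> arm_command([
  [[0, -1, -4], [0, 0, 0]],
  [[0, 0, -3], [0, 0, 0]],
  [[0, 0, -2], [0, 0, 0]],
  [[0, 0, -1], [0, 0, 0]],
  [[0, 0, 0], [0, 0, 0]],
  [[0, 0, 0], [0, 0, 0]],
])

```text
time_s: 15.25
eef_pos: [0.5635, -0.0897, 0.0498]
eef_rot: [3.141, 0.024, 0.0]
contact_force: [0.6, 0.2, -2.9]
opening: 0.34
grip_force: 30.0
```

```bash
python3 -c "from h import *;tool()"
```

```text
t 15.25 p [ 0.5635 -0.0897  0.0498] z [ 0. -0. -1.] yaw_y -89.14 F [ 0.6  0.2 -2.9] open 0.34 g 30.0 q [-0.51  0.71  0.88  1.94 -0.73  0.85 -0.79]
```

>>> arm_command([
  [[0, 0, -1], [0, 0, 0]],
  [[0, 0, 0], [0, 0, 0]],
])

```text
time_s: 15.45
eef_pos: [0.5636, -0.0899, 0.049]
eef_rot: [3.141, 0.023, 0.001]
contact_force: [-1.3, -0.0, -0.3]
opening: 0.34
grip_force: 30.0
```

>>> arm_command([
  [[0, 0, 0], [0, 0, 0]],
  [[0, 0, 0], [0, 0, 0]],
  [[0, 0, 0], [0, 0, 0]],
  [[0, 0, 0], [0, 0, 0]],
  [[0, 0, 0], [0, 0, 0]],
  [[0, 0, 0], [0, 0, 0]],
  [[0, 0, 0], [0, 0, 0]],
], grip=-0.1)

```text
time_s: 16.15
eef_pos: [0.5635, -0.0897, 0.0488]
eef_rot: [3.141, 0.024, 0.0]
contact_force: [-0.4, 0.4, 0.4]
opening: 0.551
grip_force: 0.0
```

>>> arm_command([
  [[0, 0, 10], [0, 0, 0]],
  [[0, 0, 20], [0, 0, 0]],
  [[0, 0, 30], [0, 0, 0]],
  [[0, 0, 30], [0, 0, 0]],
  [[0, 0, 30], [0, 0, 0]],
  [[0, 0, 10], [0, 0, 0]],
  [[0, 0, 0], [0, 0, 0]],
])

```text
time_s: 16.85
eef_pos: [0.5643, -0.09, 0.1804]
eef_rot: [-3.141, -0.024, -0.004]
contact_force: [0.2, 0.1, -0.5]
opening: 0.547
grip_force: 0.0
```

```bash
python3 - <<'E'
from h import *
tool()
q=get_image('scene'); P=cloud(q)
m=(q['range_z']>0)&(P[...,2]>.03)&(P[...,2]<.078)&(P[...,0]>.48)&(P[...,0]<.65)&(abs(P[...,1]+.09)<.055)
p=P[m]; print(len(p),np.percentile(p[:,2],[5,50,95]).round(3)); b=p[(p[:,2]>.031)&(p[:,2]<.044)]; print(len(b),cv2.minAreaRect(b[:,:2].astype(np.float32)*1000)); k=p[p[:,2]>.064]; print(len(k),k.mean(0) if len(k) else 0)
cv2.imwrite('pics/p.png',cv2.resize(q['frame'][150:270,220:380],None,fx=4,fy=4)[...,::-1])
E
```

```text
t 16.85 p [ 0.5643 -0.09    0.1804] z [ 0.003  0.    -1.   ] yaw_y -89.13 F [ 0.2  0.1 -0.5] open 0.547 g 0.0 q [-0.63  0.56  1.05  1.82 -0.55  1.08 -0.93]
464 [0.031 0.036 0.072]
363 ((565.3114013671875, -91.16159057617188), (119.45216369628906, 73.28477478027344), 1.670973300933838)
56 [ 0.56529721 -0.09278071  0.0710771 ]
```

View pics/p.png

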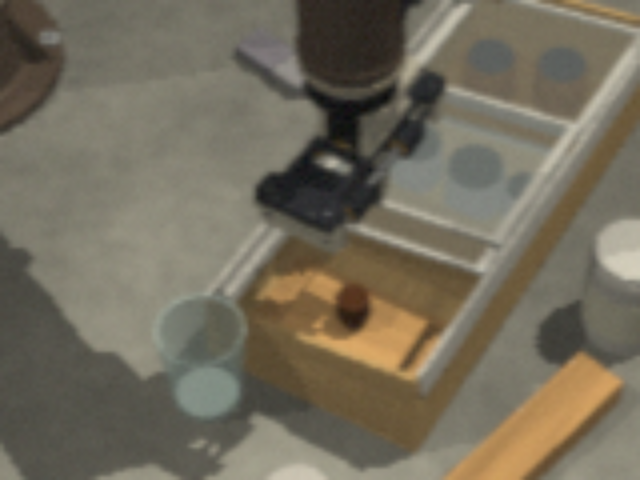

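The pad sits flat in the tray, with its block top at 36 mm (37 expected) and the knob at picture (352,305). Next I shut the door.

>>> arm_command([
  [[-8, 6, 0], [0, 0, 7.5]],
  [[-8, 7, 0], [0, 0, 7.5]],
  [[-8, 7, 0], [0, 0, 7.5]],
  [[-8, 7, 0], [0, 0, 7.5]],
  [[-8, 6, 0], [0, 0, 7.5]],
  [[-8, 6, 0], [0, 0, 7.5]],
  [[-8, 6, 0], [0, 0, 7.5]],
  [[-8, 6, 0], [0, 0, 7.5]],
], grip=-0.3)

```text
time_s: 17.7
eef_pos: [0.4981, -0.0382, 0.1774]
eef_rot: [-2.703, -1.598, 0.003]
contact_force: [0.4, -0.8, -0.4]
opening: 0.651
grip_force: 0.0
```

>>> arm_command([
  [[-6, 6, 0], [0, 0, 7.5]],
  [[-6, 6, 0], [0, 0, 7.5]],
  [[-6, 6, 0], [0, 0, 7.5]],
  [[-6, 6, 0], [0, 0, 7.5]],
  [[0, 0, 0], [0, 0, 0]],
  [[0, 0, 0], [0, 0, 0]],
  [[0, 0, 0], [0, 0, 0]],
])

```text
time_s: 18.4
eef_pos: [0.4755, -0.0151, 0.1783]
eef_rot: [-2.208, -2.234, 0.001]
contact_force: [0.3, -0.1, -0.6]
opening: 0.65
grip_force: 0.0
```

```bash
python3 -c "from h import *;tool()"
```

```text
t 18.4 p [ 0.4755 -0.0151  0.1783] z [-0.001 -0.    -1.   ] yaw_y 0.67 F [ 0.3 -0.1 -0.6] open 0.65 g 0.0 q [-0.63  0.27  0.68  2.03 -0.22  0.91  0.18]
```

>>> arm_command([
  [[1, 0, -20], [0, 0, 0]],
  [[0, 0, -25], [0, 0, 0]],
  [[0, 0, -20], [0, 0, 0]],
  [[0, 0, -12], [0, 0, 0]],
  [[0, 0, -6], [0, 0, 0]],
  [[0, 0, 0], [0, 0, 0]],
])

```text
time_s: 19.0
eef_pos: [0.4764, -0.015, 0.0954]
eef_rot: [-2.206, -2.237, 0.001]
contact_force: [0.3, 0.2, -1.0]
opening: 0.648
grip_force: 0.0
```

>>> arm_command([
  [[0, 0, 0], [0, 0, 0]],
  [[0, 0, 0], [0, 0, 0]],
  [[0, 0, 0], [0, 0, 0]],
  [[0, 0, 0], [0, 0, 0]],
  [[0, 0, 0], [0, 0, 0]],
  [[0, 0, 0], [0, 0, 0]],
], grip=1)

```text
time_s: 19.6
eef_pos: [0.4763, -0.0147, 0.0962]
eef_rot: [-2.204, -2.238, -0.001]
contact_force: [-3.2, -0.1, 6.3]
opening: 0.404
grip_force: 29.8
```

>>> arm_command([
  [[0, -8, 0], [0, 0, 0]],
  [[0.5, -16, 0], [0, 0, 0]],
  [[0, -20, 0], [0, 0, 0]],
  [[0.5, -20, 0], [0, 0, 0]],
  [[0, -20, 0], [0, 0, 0]],
  [[0.5, -20, 0], [0, 0, 0]],
  [[0.5, -14, 0], [0, 0, 0]],
  [[0, -8, 0], [0, 0, 0]],
  [[0, -3, 0], [0, 0, 0]],
  [[0, 0, 0], [0, 0, 0]],
])

```text
time_s: 20.6
eef_pos: [0.4787, -0.1437, 0.0962]
eef_rot: [2.205, 2.238, 0.001]
contact_force: [-1.8, -0.7, 8.5]
opening: 0.404
grip_force: 29.9
```

>>> arm_command([
  [[0, 0, 0], [0, 0, 0]],
  [[0, 0, 0], [0, 0, 0]],
  [[0, 0, 0], [0, 0, 0]],
])

```text
time_s: 20.9
eef_pos: [0.4787, -0.1437, 0.0962]
eef_rot: [2.204, 2.238, 0.0]
contact_force: [-3.8, -0.9, 7.9]
opening: 0.406
grip_force: 29.8
```

```bash
python3 -c "from h import *;tool()"
```

```text
t 20.9 p [ 0.4787 -0.1437  0.0962] z [ 0.001 -0.    -1.   ] yaw_y 0.87 F [-3.8 -0.9  7.9] open 0.406 g 29.8 q [-0.26  0.44  0.6   2.06 -0.36  0.74  0.57]
```

Release, retreat up and to the front, and check.

>>> arm_command([
  [[0, 0, 0], [0, 0, 0]],
  [[0, 0, 0], [0, 0, 0]],
  [[0, 0, 0], [0, 0, 0]],
  [[0, 0, 0], [0, 0, 0]],
  [[0, 0, 20], [0, 0, 0]],
  [[0, 0, 30], [0, 0, 0]],
  [[0, 0, 40], [0, 0, 0]],
  [[0, 0, 40], [0, 0, 0]],
  [[0, 0, 0], [0, 0, 0]],
], grip=-0.3)

```text
time_s: 21.8
eef_pos: [0.4811, -0.1448, 0.2303]
eef_rot: [2.201, 2.233, 0.008]
contact_force: [-0.3, -0.1, -1.0]
opening: 0.649
grip_force: 0.0
```

>>> arm_command([
  [[-10, 40, 0], [0, 0, 0]],
  [[-10, 40, 0], [0, 0, 0]],
  [[-10, 40, 0], [0, 0, 0]],
  [[-10, 40, 0], [0, 0, 0]],
  [[-10, 40, 0], [0, 0, 0]],
  [[-10, 40, 0], [0, 0, 0]],
  [[-10, 40, 0], [0, 0, 0]],
  [[-10, 40, 0], [0, 0, 0]],
  [[-5, 20, 0], [0, 0, 0]],
  [[0, 0, 0], [0, 0, 0]],
])

```text
time_s: 22.8
eef_pos: [0.3922, 0.1994, 0.2252]
eef_rot: [-2.198, -2.244, 0.001]
contact_force: [0.8, -0.0, 0.1]
opening: 0.654
grip_force: 0.0
```

```bash
python3 - <<'E'
from h import *
tool()
for n in('top','scene'):
    q=get_image(n); P=cloud(q); hsv=cv2.cvtColor(q['frame'],cv2.COLOR_RGB2HSV)
    m=(q['range_z']>0)&(hsv[...,1]>120)&(P[...,2]>.075)&(P[...,2]<.13)&(P[...,0]>.4)&(P[...,0]<.62)&(abs(P[...,1])<.4)
    k,l,st,c=cv2.connectedComponentsWithStats(m.astype(np.uint8))
    for i in range(1,k):
        if st[i,4]<8: continue
        p=P[l==i]; t=p[p[:,2]>p[:,2].max()-.012]; print(n,c[i].round(1),st[i,4],t.mean(0).round(4))
cv2.imwrite('pics/f.png',cv2.resize(q['frame'][100:350,220:420],None,fx=2.4,fy=2.4)[...,::-1])
E
```

```text
t 22.8 p [0.3922 0.1994 0.2252] z [-0.001  0.    -1.   ] yaw_y 1.18 F [ 0.8 -0.   0.1] open 0.654 g 0.0 q [-1.    0.13  0.46  2.03 -0.07  1.   -0.48]
top [369.4 224.1] 57 [ 0.4767 -0.1463  0.1156]
top [291.6 224.8] 42 [0.4742 0.0902 0.1162]
scene [341.6 144.1] 57 [0.4753 0.3172 0.1165]
scene [312.9 178.7] 53 [0.4758 0.0839 0.1125]
scene [279.6 220.9] 70 [ 0.4814 -0.1502  0.1134]
```

View pics/f.png

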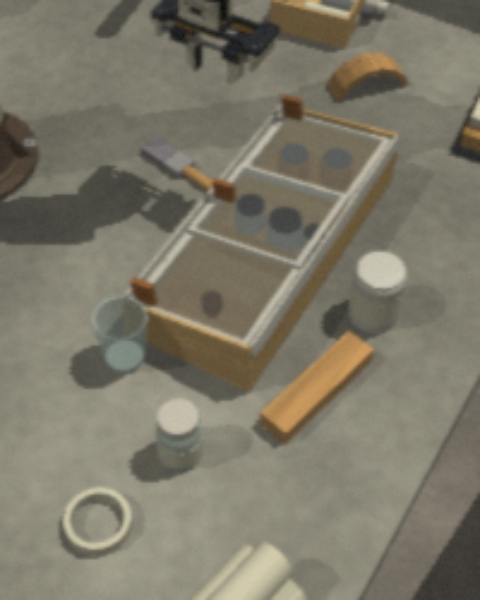

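The right fin is back at its starting pixel, the middle fin is at y ≈ 0.087 (centre 0.0864), and the left fin hasn't moved. The pad shows under the shut door at (211,303), the other things are in place and the arm is clear.

```bash
python3 -c "from h import *;print(sign_off())"
```

```text
the job is handed in; nothing more can be done
None
```

The pad lies flat in the right-hand tray, both end doors are shut, the middle door is centred, nothing else was disturbed, and the job was handed in at about 23 s of the 72 s; no verdict came back from the hand-in.

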